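# Top up the housing tray and close its retaining bar

### The job

Two pockets of the wooden tray are empty: take the two full-length spare housings from the sloping rack and set one down upright in each empty pocket, not dropping them. Then push the tray's retaining bar in by its tab until you feel it come up against its stop, without ramming it. Leave the short reject in the rack, the housings already in the tray and everything else on the table where they are.

Things in the scene. Friction and masses are not known exactly. Their poses are not given: they have to be found in the camera images.
- tray: Fixed plywood tray 168 x 268 mm, 50 mm high. Origin: centre of its underside; x from the retaining-bar side across it, y along its length, z up. Six square pockets, 2 along x (76 mm apart) by 3 along y (88 mm apart), each 62 x 62 mm, 38 mm deep (floor 12 mm, rim 50 mm above the table). Wood between pockets: 26 mm thick along y, 14 mm along x.
- bar (a joint): Retaining bar of the tray, a flat steel bar across its -x edge; m of slide along the tray's +x. 0 = fully drawn out, 0.050 = hard stop, lying just in front of the first row of housings. It starts between 0 and 0.015. Friction about 3 N; stays where left.
- bar_tab (a point): Centre of the top edge of the upright tab in the middle of the retaining bar; moves with the bar, 106 mm above the table. Tab: 10 mm thick along tray x, 50 mm wide along tray y, 38 mm tall above the bar (bar top is 68 mm above the table). Push it towards the tray's +x from its -x side.
- rack: Fixed grey sheet-metal rack, 286 mm long (y), 150 mm deep. Origin: mid-length, on the table. Three places at y = -92, 0, +92 mm, where pieces lean 32 degrees from vertical, tops towards its -x; their foot centres lie at x = +30, 55 mm above the table. The back supports them up to 55 mm along their length; ribs 14 mm high between them end at 45 mm; their y sides are free above.
- pocket0 (a point): Centre of the floor of pocket 0 of the tray (bar-side row, -y end), 12 mm above the table.
- pocket1 (a point): Centre of the floor of pocket 1 of the tray (bar-side row, middle), 12 mm above the table.
- pocket2 (a point): Centre of the floor of pocket 2 of the tray (bar-side row, +y end), 12 mm above the table.
- pocket3 (a point): Centre of the floor of pocket 3 of the tray (far row, -y end), 12 mm above the table.
- pocket4 (a point): Centre of the floor of pocket 4 of the tray (far row, middle), 12 mm above the table.
- pocket5 (a point): Centre of the floor of pocket 5 of the tray (far row, +y end), 12 mm above the table.
- loaded1: Already loaded aluminium housing, 50 x 50 mm square outside, 100 mm tall, with a round 37 mm bore right through; 0.25 to 0.5 kg. Origin: centre of its foot; z along its length to its top. It stands in one of the pockets.
- loaded2: Already loaded aluminium housing, 50 x 50 mm square outside, 100 mm tall, with a round 37 mm bore right through; 0.25 to 0.5 kg. Origin: centre of its foot; z along its length to its top. It stands in one of the pockets.
- loaded3: Already loaded aluminium housing, 50 x 50 mm square outside, 100 mm tall, with a round 37 mm bore right through; 0.25 to 0.5 kg. Origin: centre of its foot; z along its length to its top. It stands in one of the pockets.
- loaded4: Already loaded aluminium housing, 50 x 50 mm square outside, 100 mm tall, with a round 37 mm bore right through; 0.25 to 0.5 kg. Origin: centre of its foot; z along its length to its top. It stands in one of the pockets.
- spare1: Spare aluminium housing, 50 x 50 mm square outside, 100 mm tall, with a round 37 mm bore right through; 0.25 to 0.5 kg. Origin: centre of its foot; z along its length to its top. It leans in one of the rack's places; its x axis is the rack's x tipped up with it, its y the rack's y.
- spare2: Spare aluminium housing, 50 x 50 mm square outside, 100 mm tall, with a round 37 mm bore right through; 0.25 to 0.5 kg. Origin: centre of its foot; z along its length to its top. It leans in one of the rack's places; its x axis is the rack's x tipped up with it, its y the rack's y.
- short: Short reject of the same section, 50 x 50 mm but only 60 mm long, leaning in the remaining place of the rack. Origin: centre of its foot; z along its length.
- wrench: Bystander. Wrench, 170 mm long, lying between tray and rack; origin at its underside.
- offcut: Bystander. Steel round offcut, 40 mm diameter, 60 mm tall, standing; origin at its underside.
- brush: Bystander. Bench brush, 170 mm long, lying near the robot; origin at its underside.
- oilcan: Bystander. Oil can, 64 mm diameter, 130 mm tall, beyond the work; origin at its underside.
- jar: Bystander. Jar, 70 mm diameter, 90 mm tall, beyond the work; origin at its underside.

How it is judged (in metres and radians):
On the way, in this order (a step that is already met when the one before it is completed fails the run):
1. one spare housing stands in a pocket ((((horizontal distance between spare1 and pocket0 below 0.014 m and z of spare1 in the frame of tray below 0.018 m and angle between spare1's own z axis and vertical below 0.08 rad) or (horizontal distance between spare1 and pocket1 below 0.014 m and z of spare1 in the frame of tray below 0.018 m and angle between spare1's own z axis and vertical below 0.08 rad) or (horizontal distance between spare1 and pocket2 below 0.014 m and z of spare1 in the frame of tray below 0.018 m and angle between spare1's own z axis and vertical below 0.08 rad) or (horizontal distance between spare1 and pocket3 below 0.014 m and z of spare1 in the frame of tray below 0.018 m and angle between spare1's own z axis and vertical below 0.08 rad) or (horizontal distance between spare1 and pocket4 below 0.014 m and z of spare1 in the frame of tray below 0.018 m and angle between spare1's own z axis and vertical below 0.08 rad) or (horizontal distance between spare1 and pocket5 below 0.014 m and z of spare1 in the frame of tray below 0.018 m and angle between spare1's own z axis and vertical below 0.08 rad)) or ((horizontal distance between spare2 and pocket0 below 0.014 m and z of spare2 in the frame of tray below 0.018 m and angle between spare2's own z axis and vertical below 0.08 rad) or (horizontal distance between spare2 and pocket1 below 0.014 m and z of spare2 in the frame of tray below 0.018 m and angle between spare2's own z axis and vertical below 0.08 rad) or (horizontal distance between spare2 and pocket2 below 0.014 m and z of spare2 in the frame of tray below 0.018 m and angle between spare2's own z axis and vertical below 0.08 rad) or (horizontal distance between spare2 and pocket3 below 0.014 m and z of spare2 in the frame of tray below 0.018 m and angle between spare2's own z axis and vertical below 0.08 rad) or (horizontal distance between spare2 and pocket4 below 0.014 m and z of spare2 in the frame of tray below 0.018 m and angle between spare2's own z axis and vertical below 0.08 rad) or (horizontal distance between spare2 and pocket5 below 0.014 m and z of spare2 in the frame of tray below 0.018 m and angle between spare2's own z axis and vertical below 0.08 rad)))), for 0.2 s.
2. both spare housings stand in pockets (((horizontal distance between spare1 and pocket0 below 0.014 m and z of spare1 in the frame of tray below 0.018 m and angle between spare1's own z axis and vertical below 0.08 rad) or (horizontal distance between spare1 and pocket1 below 0.014 m and z of spare1 in the frame of tray below 0.018 m and angle between spare1's own z axis and vertical below 0.08 rad) or (horizontal distance between spare1 and pocket2 below 0.014 m and z of spare1 in the frame of tray below 0.018 m and angle between spare1's own z axis and vertical below 0.08 rad) or (horizontal distance between spare1 and pocket3 below 0.014 m and z of spare1 in the frame of tray below 0.018 m and angle between spare1's own z axis and vertical below 0.08 rad) or (horizontal distance between spare1 and pocket4 below 0.014 m and z of spare1 in the frame of tray below 0.018 m and angle between spare1's own z axis and vertical below 0.08 rad) or (horizontal distance between spare1 and pocket5 below 0.014 m and z of spare1 in the frame of tray below 0.018 m and angle between spare1's own z axis and vertical below 0.08 rad)) and ((horizontal distance between spare2 and pocket0 below 0.014 m and z of spare2 in the frame of tray below 0.018 m and angle between spare2's own z axis and vertical below 0.08 rad) or (horizontal distance between spare2 and pocket1 below 0.014 m and z of spare2 in the frame of tray below 0.018 m and angle between spare2's own z axis and vertical below 0.08 rad) or (horizontal distance between spare2 and pocket2 below 0.014 m and z of spare2 in the frame of tray below 0.018 m and angle between spare2's own z axis and vertical below 0.08 rad) or (horizontal distance between spare2 and pocket3 below 0.014 m and z of spare2 in the frame of tray below 0.018 m and angle between spare2's own z axis and vertical below 0.08 rad) or (horizontal distance between spare2 and pocket4 below 0.014 m and z of spare2 in the frame of tray below 0.018 m and angle between spare2's own z axis and vertical below 0.08 rad) or (horizontal distance between spare2 and pocket5 below 0.014 m and z of spare2 in the frame of tray below 0.018 m and angle between spare2's own z axis and vertical below 0.08 rad))), for 0.2 s.
3. the retaining bar is pushed in to its stop (value of joint bar above 0.046 m), for 0.2 s.
At the end, for the whole second after the job is handed in: Both spares stand at rest in pockets (foot within 14 mm of the pocket centre and 6 mm of its floor, upright within 0.08 rad); the bar is within 4 mm of its stop; the loaded housings are upright, and they and the short reject within 20 mm of their starts (all of step 2 and value of joint bar above 0.046 m and distance of each of loaded1, loaded2, loaded3, loaded4, short from where it was at the start of the episode below 0.02 m and angle between each of loaded1, loaded2, loaded3, loaded4's own z axis and vertical below 0.08 rad and linear speed of each of spare1, spare2 below 0.02 m/s); the robot touches nothing.
It fails at once if a spare is dropped (falls free faster than 0.7 m/s, about 25 mm) ((linear speed of spare1 above 0.7 m/s and contact force between the fingers and spare1 below 0.05 N) or (linear speed of spare2 above 0.7 m/s and contact force between the fingers and spare2 below 0.05 N)).
It fails at once if a loaded housing or the short reject is moved more than 30 mm (distance of any of loaded1, loaded2, loaded3, loaded4, short from where it was at the start of the episode above 0.03 m).
It fails at once if a bystander is moved more than 40 mm (distance of any of wrench, offcut, brush, oilcan, jar from where it was at the start of the episode above 0.04 m).
It fails at once if the fingers press on the tray or its bar with more than 60 N (contact force between the fingers and tray above 60 N).
It also fails if it takes over 72 s, if anything falls off the work surface, if the arm or the gripper's body presses on something with over 40 N, if the wrist force passes 120 N, or if a joint passes its speed limit or range.

### The arm

A 6-joint arm with a two-finger parallel gripper is mounted at the origin on the work surface. World frame = base frame: x ahead of the robot, y to its left, z up, the work surface at z = 0. Lengths are in mm, angles in rad, forces in N, time in s.
With the tool pointing down it reaches from about 400 to 925 mm from the base axis. Payload 12.5 kg.
Tool frame: the origin (TCP) lies at the very end of the fingers, on their centre line; the grasp point (between the pads) lies 19 mm behind it; z points along the fingers, y is the line along which they close (so a half turn about z gives the same grasp; the last joint's range is limited). The gripper opens to 95 mm and grips with 3 to 60 N. Pads are 20 mm wide; open, the fingers measure 119 mm over their backs; the gripper's body (75 mm by 180 mm) begins 59 mm behind the grasp point.
Start: joints at [1.181, 0.491, 1.559, -0, 1.092, -0.106], TCP at [174.986, 600.022, 214.661] pointing down, gripper open.
Joint ranges: [-3.1, 3.1], [-0.84, 2.19], [0.05, 2.79], [-1.13, 4.28], [0.06, 2.93], [-2.69, 2.69]. Speed limits (rad/s): [2.22, 2.22, 2.79, 3.14, 3.14, 3.14].

### API

Orientations are given as [roll, pitch, yaw] about the fixed x, y, z axes, in that order (R = Rz(yaw) Ry(pitch) Rx(roll)).
In Python, from cell import env, cam, telemetry, job_done gives the robot as it stands (env), with the cameras (cam), the job as plain functions and the readings (telemetry).
- The arm moves only by the tool steer_hand, called after ">>>" as name(argument=value, ...) on one line, values as JSON. Schema: {"type":"object","properties":{"plan":{"type":"array","items":{"type":"object","properties":{"trans":{"type":"array","items":{"type":"number"},"minItems":3,"maxItems":3},"rz":{"type":"number"},"finger_gap":{"type":"number"}},"additionalProperties":false,"required":["finger_gap"]},"minItems":1,"maxItems":5},"only":{"type":"string"},"quiet":{"type":"boolean"},"lines":{"type":"string"}},"required":["plan"],"additionalProperties":false}. plan is a list of rows, 1 to 5 of them, each an object with the fields trans (a list: dx, dy, dz in mm), rz (a turn about the tool's z in rad), finger_gap (the opening from 0.0 (shut) to 1.0 (fully open)); a field left out counts as zero (the opening has to be given); each row is the pose to reach, as a shift and turn from the pose commanded when the call began, along the tool's axes at that moment; what a row does not reach only later rows make up. A row lasts 1/12 s, in which the tool goes at most 41.7 mm and 0.125 rad, less where a joint would pass 70% of its speed; a pose out of reach is approached as far as the arm can. The fingers move at their own pace and stop on an object; the grip force is fixed at half the most. Time passes only in rows, so rows that do not move let the fingers close. The tool returns the time, the measured TCP pose, the force, the opening and the grip force at its end. only (a regular expression) keeps the lines of the reply that match it, lines (a string "A,B") keeps lines A to B, and quiet returns only ok. Input that does not fit is refused with a message, and nothing moves.
- telemetry.state(): the state, without advancing time (a new reading comes with each control period).
- cam.read_camera(name): name is "scene" or "side" or "wrist"; returns (picture, depth): 384x512x3 uint8, red, green, blue; 384x512 float32, mm along the optical axis (not along the pixel's ray), 0 where there is no reading.
- cam.camera_info(name): a dict with "vertical_fov" (degrees; the focal length in pixels is half the picture's height over the tangent of half this angle, whatever the lens; pixels are square), "cx", "cy" (the principal point, pixels), "origin" and "attitude" of the camera in the world. Camera axes: x right, y down, z forward; pixel columns grow to the right and rows downward; lengths in mm; the calibration is good to about 2 mm. A picture is of the moment at which its call begins: read the wrist's pose just before it. camera_info takes no time and is no camera call; for the wrist camera it gives the pose at the moment of the call.
- job_done(): hands the job in; it is judged then, once.
The state is a dict: "t": time; "joints": joint angles; "qvel": joint speeds; "tau": joint torques, N m; "eef_pos": TCP position; "tcp_rot": TCP orientation; "ft_force": force on the tool from outside, world axes, zero at the start; "moment": the same for the moment, N m; "opening": opening from 0.0 (shut) to 1.0 (fully open); "grip_force": force on a finger pad.
Only numpy, scipy, OpenCV 4.12 (cv2) and the standard library are available. Lean on these libraries where they do the work, as an engineer would, in place of code of your own. Each camera call takes 0.05 s, during which the arm holds its last target. There are 200 camera calls.

## Working session

There is one attempt and no reset: what is moved stays moved. The work goes in short steps, Python scripts to look and compute and a tool call to move; the robot and the scene stay as the last step left them, time stands still between calls to the robot, and variables do not carry over. Pictures are saved under pics/ and viewed, at most 10 in all, crops included, and the job is handed in when it is done.

```bash
ls; mkdir -p pics; python3 - <<'E'
from cell import env, cam, telemetry, job_done
import cv2,numpy as np
for n in ("scene","side"):
    im,d=cam.read_camera(n); i=cam.camera_info(n); print(n,i)
    np.savez('pics/%s0.npz'%n,im=im,d=d,**{k:np.array(v) for k,v in i.items()})
    cv2.imwrite('pics/%s0.png'%n,im[:,:,::-1])
print(telemetry.state())
E
```

```text
cell.py
pics
scene {'vertical_fov': 43.6806468635679, 'cx': 253.90791586119627, 'cy': 193.55488039362365, 'origin': array([ 904.4485573 ,  611.65852603, 1066.22171445]), 'attitude': array([-2.52717236, -0.01639895,  2.69930283])}
side {'vertical_fov': 42.32557373792811, 'cx': 256.3926429087752, 'cy': 198.81227326277985, 'origin': array([ 351.45579894, -733.36108314,  796.6822768 ]), 'attitude': array([-2.31489317, -0.01221693, -0.32355403])}
{'t': 0.1, 'joints': array([ 1.18141781e+00,  4.91503784e-01,  1.55938954e+00,  1.80837115e-05,
        1.09168635e+00, -1.05609940e-01]), 'qvel': array([-2.86684392e-04, -1.21905046e-03, -2.15241002e-03, -2.91160979e-04,
        8.00117373e-05, -1.59985503e-04]), 'tau': array([ 3.74405034e-03, -6.13623047e+01, -2.58607686e+01,  6.94804103e-02,
        4.69878735e-02, -4.80763367e-05]), 'eef_pos': array([174.88404448, 599.81394904, 214.11702732]), 'tcp_rot': array([-3.14061282e+00, -1.19995601e-04,  2.85781567e+00]), 'ft_force': array([-0.67284609,  0.20523286,  0.27439185]), 'moment': array([0.02068305, 0.01664379, 0.01224019]), 'grip_force': 0.0, 'opening': 1.0010009363827903}
```

View pics/scene0.png

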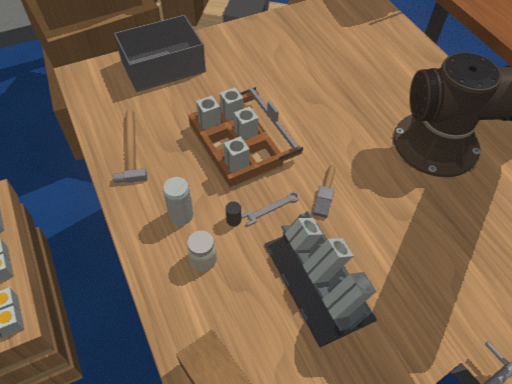

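View pics/side0.png

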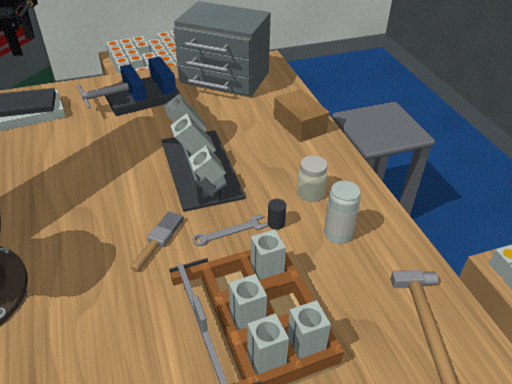

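The scene picture shows the tray at about (245,135), with housings at (208,110), (232,100), (246,122) and (236,152). The rack is at (320,285). The piece at (307,232) looks like the short one, with the long ones at (335,255) and (350,295). The side picture agrees: nearest rack piece at (205,165), tray housings at (268,253), (247,300), (268,343) and (309,328). Next I'll measure with depth.

```bash
cat > h.py <<'E'
import numpy as np,cv2
from scipy.spatial.transform import Rotation as R
def rot(a): return R.from_euler('xyz',a).as_matrix()
def cloud(d,info):
    f=d.shape[0]/2/np.tan(np.radians(float(info['vertical_fov']))/2)
    v,u=np.indices(d.shape); P=np.dstack([(u-info['cx'])/f*d,(v-info['cy'])/f*d,d])
    P=P@rot(info['attitude']).T+info['origin']; P[d<=0]=np.nan
    return P
def load(n): 
    z=np.load('pics/%s.npz'%n); return z['im'],cloud(z['d'],z)
def snap(n,name):
    from cell import env, cam, telemetry, job_done
    i=cam.camera_info(n); im,d=cam.read_camera(n)
    np.savez('pics/%s.npz'%name,im=im,d=d,**{k:np.array(v) for k,v in i.items()})
    return im,cloud(d,i)
E
python3 - <<'E'
from h import *
W=[]
for n in ("scene0","side0"):
    im,P=load(n)
    z=P[...,2]; print(n,'table z',np.nanmedian(z[(abs(z)<15)]))
    # house tops
    m=((abs(z-112)<5)).astype(np.uint8)
    k,l,s,c=cv2.connectedComponentsWithStats(m)
    for j in range(1,k):
        if s[j,4]>60:
            q=P[l==j]; r=cv2.minAreaRect(q[:,:2].astype(np.float32))
            print(s[j,4],c[j].round(),q.mean(0).round(1),[np.round(x,1) for x in r])
    # top view map
    img=np.zeros((600,800,3),np.uint8)
    ok=np.isfinite(z)&(z>-20)&(z<250)
    x=P[...,0];y=P[...,1]
    print(x[ok].min(),x[ok].max(),y[ok].min(),y[ok].max())
    W.append((P[ok],im[ok]))
# topview 1px=1.5mm : col=(y+400)/1.5, row=(1000-x)/1.5
img=np.zeros((600,800,3),np.uint8); 
for p,c in W:
    o=np.argsort(p[:,2]);p=p[o];c=c[o]
    col=((500-p[:,1])/1.5).astype(int);row=((1050-p[:,0])/1.5).astype(int)
    g=(col>=0)&(col<800)&(row>=0)&(row<600)
    for a,b in((0,0),(1,0),(0,1),(1,1)):
        img[np.minimum(row[g]+a,599),np.minimum(col[g]+b,799)]=c[g][:,::-1]
cv2.imwrite('pics/top.png',img)
E
```

```text
scene0 table z 0.22467724726629967
92 [188.  45.] [ 546.3 -590.3  109.7] [array([ 543.3, -590.2]), array([149.,  70.]), np.float64(36.6)]
169 [231.  95.] [ 516.2 -327.1  111.7] [array([ 516.5, -327.8]), array([52.2, 55.7]), np.float64(0.1)]
166 [207. 104.] [ 589.9 -323.8  111.5] [array([ 589.1, -325. ]), array([51.5, 56.4]), np.float64(1.2)]
183 [245. 115.] [ 510.9 -239.6  111.3] [array([ 509.5, -239.1]), array([52.5, 54.8]), np.float64(4.1)]
131 [445. 133.] [ 46.9  44.4 112.6] [array([36.9, 43.2]), array([ 43.7, 134.6]), np.float64(50.4)]
197 [236. 146.] [ 580.4 -147.9  111.6] [array([ 579.3, -148.7]), array([51.7, 54.3]), np.float64(3.8)]
67 [177. 198.] [776.4 -55.1 112.5] [array([775.8, -60.3]), array([27.3, 61.2]), np.float64(79.8)]
141 [303. 229.] [540.7 147.4 112.2] [array([535.9, 145.1]), array([51.4, 29.7]), np.float64(87.7)]
127 [325. 262.] [538.  244.4 111.9] [array([529.1, 250.1]), array([42.8, 81.9]), np.float64(49.7)]
138 [346. 298.] [541.1 335.  111.8] [array([532.9, 342. ]), array([40.9, 77.7]), np.float64(47.5)]
-755.8210247543979 956.0057880246062 -1239.7003732834578
[... 233 characters left out ...]
 np.float64(36.0)]
63 [209. 158.] [537.4 129.2 112.5] [array([543.1, 138.5]), array([51. , 21.7]), np.float64(66.1)]
118 [343. 204.] [757.2 -98.2 112.2] [array([759.9, -96. ]), array([28.8, 62.4]), np.float64(59.2)]
416 [268. 242.] [ 578.4 -150.7  111.8] [array([ 579.1, -149.2]), array([52.7, 52.3]), np.float64(5.3)]
516 [247. 290.] [ 508.7 -241.9  111.8] [array([ 509. , -240.6]), array([50.9, 53. ]), np.float64(5.2)]
567 [310. 318.] [ 588.  -326.3  112.1] [array([ 588.2, -324.6]), array([51.7, 52.2]), np.float64(3.9)]
626 [267. 332.] [ 514.1 -329.6  111.9] [array([ 514.6, -327.6]), array([51.7, 53.7]), np.float64(2.4)]
41.31951505358302 956.7146065601589 -487.9502512457095 807.3681633711593
```

View pics/top.png

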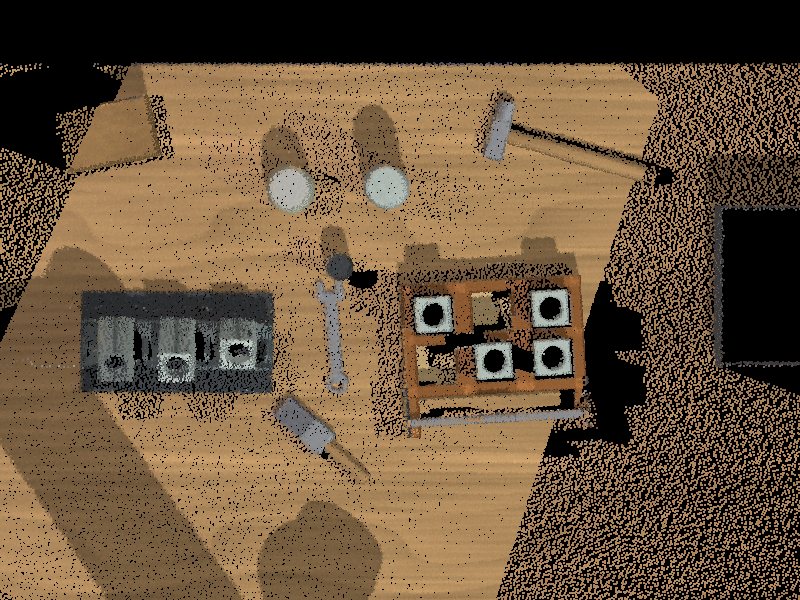

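The top view shows rack places at (115,360), (177,365) and (238,350), the last being the short one. The empty pockets are 4 at (490,312) and 2 at (435,370). Next I'll measure the rack plate, tray rim, pieces and tab more accurately.

```bash
python3 - <<'E'
from h import *
for n in ("scene0","side0"):
    im,P=load(n); x,y,z=np.moveaxis(P,-1,0); f=im.astype(int)
    print(n)
    def rect(m,t,minn=30):
        m=cv2.morphologyEx(m.astype(np.uint8),cv2.MORPH_OPEN,np.ones((2,2)))>0
        q=P[m]; 
        if len(q)<minn: print(t,len(q));return
        r=cv2.minAreaRect(q[:,:2].astype(np.float32)); print(t,len(q),[np.round(v,2) for v in r],'z',np.percentile(q[:,2],[5,50,95]).round(1))
    brown=(f[...,0]>f[...,2]+40)&(x>420)&(x<680)&(y<-80)&(y>-420)
    rect(brown&(abs(z-50)<3),'rim')
    rack=(x>420)&(x<680)&(y>60)&(y<420)
    dark=f.max(2)<75
    rect(rack&dark&(abs(z)<12),'plate')
    rect((x>400)&(x<500)&(y<-80)&(y>-420)&(abs(z-106)<4),'tab',8)
    rect((x>400)&(x<480)&(y<-80)&(y>-420)&(abs(z-68)<4),'bar',8)
    for y0 in (143,235,327):
        m=rack&(abs(y-y0)<40)&(z>85); q=P[m]
        # cluster by side faces: report y range & top
        t=q[q[:,2]>np.percentile(q[:,2],97)].mean(0)
        print('piece',y0,'n',len(q),'y',np.percentile(q[:,1],[2,50,98]).round(1),'ztop',np.percentile(q[:,2],99).round(1),'x',np.percentile(q[:,0],[2,98]).round(1),t.round(1))
# tray fit w/ loaded housings
E
```

```text
scene0
rim 1083 [array([ 588.86, -193.49]), array([163.99, 318.52]), np.float64(38.45)] z [nan nan nan]
plate 2852 [array([536.87, 240.81]), array([283.65, 154.58]), np.float64(89.6)] z [nan nan nan]
tab 59 [array([ 456.07, -306.69]), array([171.24,  89.07]), np.float64(44.38)] z [nan nan nan]
bar 193 [array([ 406.06, -249.39]), array([ 48.55, 273.63]), np.float64(2.99)] z [61.3 67.8 71.8]
piece 143 n 588 y [119.2 148.1 171.3] ztop 121.1 x [500.1 562.2] [542.1 142.8 120.6]
piece 235 n 1137 y [212.5 241.8 262.6] ztop 153.5 x [482.8 562.5] [521.2 238.4 153.1]
piece 327 n 1242 y [304.3 331.9 354.2] ztop 153.7 x [483.7 563.6] [522.5 330.7 153.3]
side0
rim 3784 [array([ 548.11, -241.61]), array([219.44, 260.84]), np.float64(5.65)] z [nan nan nan]
plate 2249 [array([540.1 , 230.64]), array([286.02, 153.53]), np.float64(89.54)] z [nan nan nan]
tab 204 [array([ 455.25, -258.02]), array([ 72.11, 212.08]), np.float64(27.58)] z [nan nan nan]
bar 574 [array([ 428.4 , -238.95]), array([ 20.09, 262.32]), np.float64(3.18)] z [nan nan nan]
piece 143 n 574 y [116.  133.2 169.7] ztop 120.0 x [497.2 558.7] [539.1 138.1 119.4]
piece 235 n 879 y [208.6 214.2 259.9] ztop 152.7 x [480.9 558. ] [518.5 235.1 152.6]
piece 327 n 574 y [301.4 309.6 351.6] ztop 153.1 x [481.1 559.2] [520.1 327.6 152.9]
```

>>> steer_hand(plan=[{"trans": [-35, -21, 0], "rz": -0.1, "finger_gap": 1}, {"trans": [-70, -42, 0], "rz": -0.2, "finger_gap": 1}, {"trans": [-105, -63, 0], "rz": -0.283, "finger_gap": 1}, {"trans": [-140, -84, 0], "rz": -0.283, "finger_gap": 1}, {"trans": [-175, -105, 0], "rz": -0.283, "finger_gap": 1}])

```text
t: 0.52
eef_pos: [314.3, 448.6, 214.5]
tcp_rot: [-3.141, -0.0, -3.141]
ft_force: [0.9, 0.4, -0.5]
opening: 1.001
grip_force: 0.0
```

```bash
python3 - <<'E'
from h import *
# tray rim from robust per-axis limits after de-yaw
for n in ("scene0","side0"):
    im,P=load(n); f=im.astype(int); x,y,z=np.moveaxis(P,-1,0)
    m=np.isfinite(z)&(abs(z-50)<2)&(f[...,0]>f[...,2]+25)&(x>440)&(x<680)&(y<-80)&(y>-420)
    q=P[m][:,:2]; print(n,len(q))
    from scipy.optimize import minimize_scalar
    def ext(a):
        c,s=np.cos(a),np.sin(a); u=q@[c,s]; v=q@[-s,c]; return np.percentile(u,[1,99]),np.percentile(v,[1,99])
    r=minimize_scalar(lambda a:sum(np.diff(e)[0] for e in ext(a)),bounds=(-.05,.15),method='bounded').x
    e=ext(r); c,s=np.cos(r),np.sin(r); u,v=np.mean(e[0]),np.mean(e[1])
    print('yaw',r,'size',[np.diff(k)[0] for k in e],'centre',u*c-v*s,u*s+v*c)
E
```

```text
scene0 1015
yaw 0.02892651279944407 size [np.float64(184.42908129698657), np.float64(267.03991230883105)] centre 539.4669497309109 -237.37341942904484
side0 3366
yaw 0.059519933559720725 size [np.float64(177.50715493282007), np.float64(266.55101405867197)] centre 540.3635127576536 -239.73525338646954
```

>>> steer_hand(plan=[{"trans": [-28, -28, 0], "finger_gap": 1}, {"trans": [-56, -56, 0], "finger_gap": 1}, {"trans": [-84, -84, 0], "finger_gap": 0.85}, {"trans": [-112, -112, 0], "finger_gap": 0.85}, {"trans": [-140, -140, 0], "finger_gap": 0.85}])

```text
t: 0.93
eef_pos: [454.5, 308.4, 214.5]
tcp_rot: [3.142, -0.0, 3.141]
ft_force: [0.1, 1.1, -0.6]
opening: 0.871
grip_force: 0.0
```

>>> steer_hand(plan=[{"trans": [-25, -29, 0], "finger_gap": 0.85}, {"trans": [-50, -58, 0], "finger_gap": 0.85}, {"trans": [-62, -72, 0], "finger_gap": 0.85}, {"trans": [-62, -72, 0], "finger_gap": 0.85}])

```text
t: 1.27
eef_pos: [517.6, 235.2, 214.2]
tcp_rot: [-3.141, -0.0, 3.137]
ft_force: [-1.2, -1.0, -0.6]
opening: 0.851
grip_force: 0.0
```

```bash
python3 - <<'E'
from h import *
im,P=snap("wrist","w1"); cv2.imwrite('pics/w1.png',im[:,:,::-1])
E
```

```text
(no output)
```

View pics/w1.png

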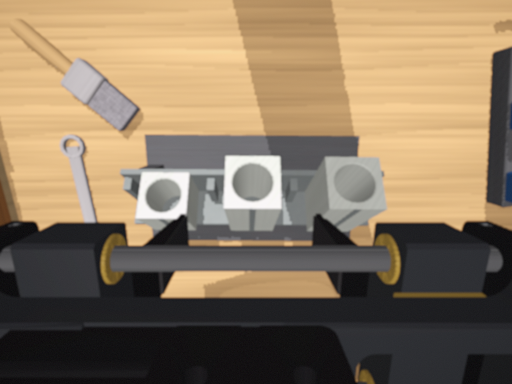

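The wrist view shows the fingers at columns 180 and 320, centred on the middle spare with its bore at (252,182). They are clear of the short piece (165,195) and the other spare (352,185), so I'll descend and grip.

>>> steer_hand(plan=[{"trans": [1, 1, 30], "finger_gap": 0.85}, {"trans": [1, 1, 60], "finger_gap": 0.85}, {"trans": [1, 1, 90], "finger_gap": 0.85}, {"trans": [1, 1, 110], "finger_gap": 0.85}, {"trans": [1, 1, 120], "finger_gap": 0.85}])

```text
t: 1.73
eef_pos: [512.5, 239.7, 92.1]
tcp_rot: [-3.141, -0.004, -3.141]
ft_force: [-0.4, -0.8, 0.2]
opening: 0.853
grip_force: 0.0
```

>>> steer_hand(plan=[{"finger_gap": 0}, {"finger_gap": 0}, {"finger_gap": 0}, {"finger_gap": 0}, {"finger_gap": 0}])

```text
t: 2.15
eef_pos: [514.8, 239.0, 95.9]
tcp_rot: [3.141, 0.002, 3.141]
ft_force: [-3.2, -19.2, 17.1]
opening: 0.559
grip_force: 10.0
```

>>> steer_hand(plan=[{"finger_gap": 0}, {"finger_gap": 0}, {"finger_gap": 0}])

```text
t: 2.4
eef_pos: [514.6, 238.1, 96.0]
tcp_rot: [-3.141, 0.001, 3.141]
ft_force: [-2.9, -8.2, 8.8]
opening: 0.52
grip_force: 29.9
```

>>> steer_hand(plan=[{"trans": [0, 0, -12], "finger_gap": 0}, {"trans": [0, 0, -30], "finger_gap": 0}, {"trans": [0, 0, -60], "finger_gap": 0}, {"trans": [0, 0, -100], "finger_gap": 0}, {"trans": [0, 0, -120], "finger_gap": 0}])

```text
t: 2.82
eef_pos: [514.9, 239.2, 218.7]
tcp_rot: [3.14, 0.003, 3.141]
ft_force: [0.8, 0.1, -3.8]
opening: 0.527
grip_force: 29.9
```

```bash
python3 - <<'E'
from h import *
for n in("scene","side"):
    im,P=snap(n,n+"1"); cv2.imwrite('pics/%s1.png'%n,im[130:380,100:450,::-1] if n=="scene" else im[50:250,100:350,::-1])
a=cv2.imread('pics/scene1.png');b=cv2.imread('pics/side1.png');b=cv2.resize(b,None,fx=1.25,fy=1.25)
cv2.imwrite('pics/c1.png',np.hstack([a,b]))
E
```

```text
(no output)
```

View pics/c1.png

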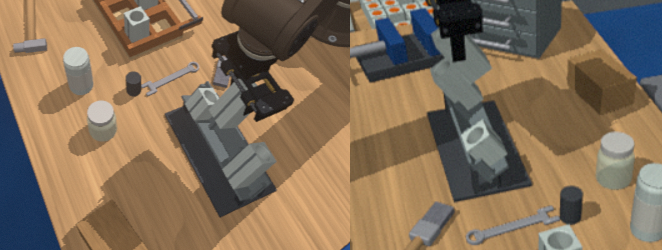

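The piece is held and still leaning. I'll measure its lean from the side view.

```bash
cat >> h.py <<'E'
def face(P,lo,hi):
    m=np.isfinite(P[...,2])&np.all((P>lo)&(P<hi),-1); return P[m]
E
python3 - <<'E'
from h import *
for n in("side1","scene1"):
    im,P=load(n)
    q=face(P,[440,195,135],[620,280,250]); 
    print(n,len(q),np.percentile(q,[2,50,98],axis=0).round(0).tolist())
    if n=="side1":
        f=q[q[:,1]<np.percentile(q[:,1],40)+4]
        f=f[f[:,2]<240]
        h=np.histogram(f[:,1],bins=8);print(h)
        r=cv2.minAreaRect(f[:,[0,2]].astype(np.float32));print(r)
E
```

```text
side1 792 [[490.0, 206.0, 177.0], [534.0, 215.0, 217.0], [570.0, 253.0, 249.0]]
(array([  4,  16,  25,  27,  73, 169, 190,  82]), array([204.12645517, 205.87502926, 207.62360335, 209.37217744,
       211.12075154, 212.86932563, 214.61789972, 216.36647381,
       218.1150479 ]))
((530.7778930664062, 216.701171875), (50.52050018310547, 85.81511688232422), 32.2970085144043)
scene1 944 [[513.0, 214.0, 178.0], [550.0, 249.0, 218.0], [574.0, 271.0, 249.0]]
```

Lean is still 32°, with the foot about 68 mm along from the grasp. The plan is to press the foot's leading edge against the tray's +y outer face so the piece swivels upright in the pads. I'll move there now with a quarter turn.

>>> steer_hand(plan=[{"trans": [0, -38, 0], "rz": 0.12, "finger_gap": 0}, {"trans": [0, -76, 0], "rz": 0.24, "finger_gap": 0}, {"trans": [-5, -114, 0], "rz": 0.36, "finger_gap": 0}, {"trans": [-10, -152, 0], "rz": 0.48, "finger_gap": 0}, {"trans": [-15, -190, 0], "rz": 0.6, "finger_gap": 0}])

```text
t: 3.33
eef_pos: [528.3, 47.4, 213.0]
tcp_rot: [-3.14, -0.002, 2.535]
ft_force: [1.6, 0.1, -4.6]
opening: 0.523
grip_force: 30.0
```

>>> steer_hand(plan=[{"trans": [-22, -14, 0], "rz": 0.12, "finger_gap": 0}, {"trans": [-44, -28, 0], "rz": 0.24, "finger_gap": 0}, {"trans": [-54, -42, 0], "rz": 0.36, "finger_gap": 0}, {"trans": [-54, -50, 0], "rz": 0.48, "finger_gap": 0}, {"trans": [-54, -52, 0], "rz": 0.6, "finger_gap": 0}])

```text
t: 3.75
eef_pos: [543.2, -25.8, 212.5]
tcp_rot: [-3.139, -0.002, 1.933]
ft_force: [0.1, 0.3, -4.0]
opening: 0.529
grip_force: 30.0
```

>>> steer_hand(plan=[{"rz": 0.12, "finger_gap": 0}, {"rz": 0.24, "finger_gap": 0}, {"rz": 0.318, "finger_gap": 0}, {"rz": 0.318, "finger_gap": 0}])

```text
t: 4.08
eef_pos: [543.6, -24.3, 212.9]
tcp_rot: [-3.139, -0.001, 1.619]
ft_force: [0.4, 0.0, -3.9]
opening: 0.528
grip_force: 30.0
```

>>> steer_hand(plan=[{"trans": [-11, 0, 35], "finger_gap": 0}, {"trans": [-11, 0, 70], "finger_gap": 0}, {"trans": [-11, 0, 105], "finger_gap": 0}, {"trans": [-11, 0, 130], "finger_gap": 0}, {"trans": [-11, 0, 145], "finger_gap": 0}])

```text
t: 4.5
eef_pos: [543.0, -35.1, 65.8]
tcp_rot: [-3.137, -0.001, 1.626]
ft_force: [-0.3, 0.0, -4.7]
opening: 0.524
grip_force: 30.0
```

>>> steer_hand(plan=[{"finger_gap": 0}, {"trans": [-3, 0, 0], "finger_gap": 0}, {"trans": [-6, 0, 0], "finger_gap": 0}])

```text
t: 4.75
eef_pos: [545.6, -41.5, 70.2]
tcp_rot: [3.141, 0.0, 1.624]
ft_force: [0.5, -0.3, -3.2]
opening: 0.531
grip_force: 30.0
```

>>> steer_hand(plan=[{"trans": [-3, 0, 0], "finger_gap": 0}, {"trans": [-6, 0, 0], "finger_gap": 0}, {"trans": [-9, 0, 0], "finger_gap": 0}, {"trans": [-12, 0, 0], "finger_gap": 0}])

```text
t: 5.08
eef_pos: [546.2, -51.1, 71.8]
tcp_rot: [3.139, -0.003, 1.622]
ft_force: [-2.3, 25.1, 13.5]
opening: 0.527
grip_force: 30.0
```

>>> steer_hand(plan=[{"trans": [8, 0, 0], "finger_gap": 0}, {"trans": [8, 0, 14], "finger_gap": 0}, {"trans": [8, 0, 14], "finger_gap": 0}])

```text
t: 5.33
eef_pos: [545.2, -45.2, 55.2]
tcp_rot: [-3.141, -0.0, 1.624]
ft_force: [-1.0, -0.7, -5.3]
opening: 0.523
grip_force: 30.0
```

>>> steer_hand(plan=[{"trans": [-4, 0, 0], "finger_gap": 0}, {"trans": [-8, 0, 0], "finger_gap": 0}, {"trans": [-12, 0, -2], "finger_gap": 0}, {"trans": [-16, 0, -5], "finger_gap": 0}, {"trans": [-19, 0, -8], "finger_gap": 0}])

```text
t: 5.75
eef_pos: [546.3, -64.2, 64.0]
tcp_rot: [-3.141, -0.001, 1.622]
ft_force: [0.1, 6.6, -9.3]
opening: 0.526
grip_force: 30.0
```

```bash
python3 - <<'E'
from h import *
im,P=snap("side","side2"); cv2.imwrite('pics/side2.png',cv2.resize(im[120:320,140:390,::-1],None,fx=2,fy=2))
E
```

```text
(no output)
```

View pics/side2.png

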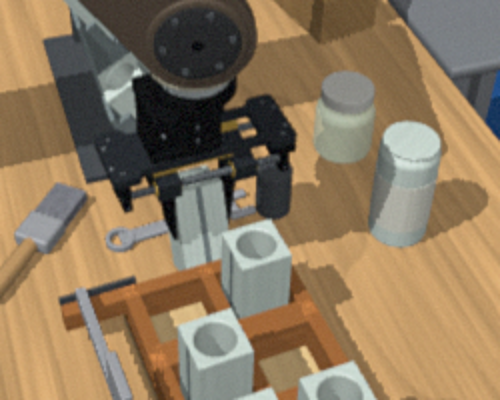

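The held piece, at (200,215) in the crop, is swivelling with its foot behind the tray's near wall. I'll push the remaining distance.

>>> steer_hand(plan=[{"trans": [-4, 0, -2], "finger_gap": 0}, {"trans": [-8, 0, -5], "finger_gap": 0}, {"trans": [-12, 0, -7], "finger_gap": 0}, {"trans": [-15, 0, -9], "finger_gap": 0}, {"trans": [-15, 0, -9], "finger_gap": 0}])

```text
t: 6.22
eef_pos: [546.7, -79.4, 73.1]
tcp_rot: [-3.14, -0.001, 1.622]
ft_force: [-0.5, 5.8, -5.0]
opening: 0.525
grip_force: 30.0
```

```bash
cat > lean.py <<'E'
# lean of the held piece from the faces seen by both cameras (plane normals), near (x,y), z range
import sys; from h import *
x,y,z0,z1,tag=float(sys.argv[1]),float(sys.argv[2]),float(sys.argv[3]),float(sys.argv[4]),sys.argv[5]
for n in("scene","side"):
    im,P=snap(n,n+tag); q=face(P,[x-55,y-60,z0],[x+55,y+60,z1]); col=q.copy()
    print(n,len(q),np.percentile(q,[1,50,99],axis=0).round(0).tolist())
    rng=np.random.default_rng(0)
    for k in range(3):
        best=None
        for _ in range(400):
            if len(q)<60: break
            a=q[rng.choice(len(q),3,False)]; nn=np.cross(a[1]-a[0],a[2]-a[0])
            if np.linalg.norm(nn)<50: continue
            nn/=np.linalg.norm(nn); i=abs((q-a[0])@nn)<1.5
            if best is None or i.sum()>best.sum(): best=i
        if best is None: break
        b=q[best]; c=b.mean(0); nn=np.linalg.svd(b-c)[2][2]
        print('  plane',best.sum(),'n',nn.round(3),'c',c.round(1)); q=q[~best]
E
python3 lean.py 546 -79 15 78 a
```

```text
scene 415 [[523.0, -126.0, 19.0], [572.0, -78.0, 48.0], [601.0, -43.0, 77.0]]
  plane 131 n [ 0.051 -0.972  0.229] c [546.6 -49.9  49.8]
  plane 103 n [-0.998 -0.061  0.011] c [572.5 -78.3  47.1]
  plane 46 n [ 0.053 -0.202  0.978] c [ 580.2 -108.6   49.9]
side 937 [[492.0, -138.0, 16.0], [530.0, -115.0, 50.0], [586.0, -58.0, 77.0]]
  plane 211 n [-0.004  0.067  0.998] c [ 526.9 -112.2   50.6]
  plane 176 n [-0.039  0.998 -0.05 ] c [ 515.7 -120.9   34.3]
  plane 155 n [-0.068  0.957 -0.283] c [543.2 -96.9  63.3]
```

It still leans about 15°, and the piece has slid around 14 mm sideways in the pads. 15° is well inside its tipping limit, so I'll set it down gently on the bare table here, let it come upright and regrasp it square.

>>> steer_hand(plan=[{"trans": [5, 0, 0], "finger_gap": 0}, {"trans": [5, 0, 6], "finger_gap": 0}, {"trans": [5, 0, 12], "finger_gap": 0}, {"trans": [5, 0, 12], "finger_gap": 0}])

```text
t: 6.65
eef_pos: [546.7, -74.4, 59.6]
tcp_rot: [-3.141, -0.0, 1.623]
ft_force: [0.2, -0.2, -4.4]
opening: 0.524
grip_force: 30.0
```

>>> steer_hand(plan=[{"trans": [0, 0, 3], "finger_gap": 0}, {"trans": [0, 0, 6], "finger_gap": 0}, {"trans": [0, 0, 6], "finger_gap": 0}])

```text
t: 6.9
eef_pos: [547.1, -74.4, 54.1]
tcp_rot: [-3.142, -0.0, 1.623]
ft_force: [0.5, 0.8, -4.6]
opening: 0.524
grip_force: 30.0
```

>>> steer_hand(plan=[{"trans": [0, 0, 3], "finger_gap": 0}, {"trans": [0, 0, 6], "finger_gap": 0}, {"trans": [0, 0, 6], "finger_gap": 0}])

```text
t: 7.15
eef_pos: [547.3, -75.4, 51.0]
tcp_rot: [3.14, 0.002, 1.624]
ft_force: [-8.9, -6.9, 25.5]
opening: 0.525
grip_force: 30.0
```

```bash
python3 lean.py 546 -70 5 65 b
```

```text
scene 398 [[511.0, -108.0, 5.0], [571.0, -64.0, 34.0], [599.0, -17.0, 64.0]]
  plane 137 n [-0.05   0.977 -0.207] c [547.4 -44.6  35.8]
  plane 98 n [-0.998 -0.064  0.006] c [572.9 -71.6  31.3]
  plane 64 n [-0.094  0.995 -0.022] c [ 586.1 -103.5   27. ]
side 881 [[492.0, -129.0, 7.0], [524.0, -116.0, 46.0], [562.0, -12.0, 64.0]]
  plane 248 n [-0.048  0.999 -0.011] c [ 514.8 -121.1   33.4]
  plane 172 n [-0.005  0.092  0.996] c [ 528.2 -111.6   50.4]
  plane 139 n [-0.034  0.977 -0.209] c [542.5 -91.9  52.1]
```

>>> steer_hand(plan=[{"trans": [0, 0, -1], "finger_gap": 0}, {"trans": [0, 0, -2], "finger_gap": 0}, {"trans": [0, 0, -2], "finger_gap": 0.62}, {"trans": [0, 0, -2], "finger_gap": 0.62}, {"trans": [0, 0, -2], "finger_gap": 0.62}])

```text
t: 7.67
eef_pos: [547.2, -74.2, 50.6]
tcp_rot: [3.141, -0.0, 1.623]
ft_force: [0.3, 0.3, 0.8]
opening: 0.614
grip_force: 0.0
```

>>> steer_hand(plan=[{"trans": [0, 0, -2], "finger_gap": 0.68}, {"trans": [0, 0, -2], "finger_gap": 0.68}, {"trans": [0, 0, -2], "finger_gap": 0.68}, {"trans": [0, 0, -2], "finger_gap": 0.68}])

```text
t: 8.0
eef_pos: [547.1, -74.2, 52.6]
tcp_rot: [3.141, -0.0, 1.623]
ft_force: [0.4, -0.7, -0.6]
opening: 0.677
grip_force: 0.0
```

```bash
python3 lean.py 546 -70 8 110 c
```

```text
scene 812 [[508.0, -125.0, 9.0], [553.0, -57.0, 68.0], [598.0, -48.0, 106.0]]
  plane 267 n [ 0.068 -0.998 -0.013] c [547.1 -51.1  55.3]
  plane 101 n [-0.998 -0.067  0.003] c [572.5 -65.8  48.1]
  plane 68 n [-0.16  -0.987  0.021] c [566.3 -98.   54.2]
side 1712 [[493.0, -130.0, 11.0], [533.0, -100.0, 68.0], [587.0, -52.0, 107.0]]
  plane 310 n [-0.054  0.998 -0.011] c [ 544.9 -100.1   76.8]
  plane 198 n [-0.037 -0.997 -0.073] c [ 521.8 -123.2   40.3]
  plane 185 n [0.998 0.064 0.002] c [523.2 -85.3  57.1]
```

It's standing upright at (547.8, -75.6). I'll regrasp it centred and lift.

>>> steer_hand(plan=[{"trans": [-1.4, 0.5, -3], "finger_gap": 0.68}, {"trans": [-1.4, 0.5, -3], "finger_gap": 0.4}, {"trans": [-1.4, 0.5, -3], "finger_gap": 0}, {"trans": [-1.4, 0.5, -3], "finger_gap": 0}, {"trans": [-1.4, 0.5, -3], "finger_gap": 0}])

```text
t: 8.52
eef_pos: [547.6, -75.7, 55.6]
tcp_rot: [-3.142, -0.0, 1.623]
ft_force: [-0.5, -1.0, 1.8]
opening: 0.524
grip_force: 30.0
```

>>> steer_hand(plan=[{"finger_gap": 0}, {"trans": [0, 0, -5], "finger_gap": 0}, {"trans": [0, 0, -35], "finger_gap": 0}, {"trans": [0, 0, -70], "finger_gap": 0}, {"trans": [0, 0, -105], "finger_gap": 0}])

```text
t: 8.93
eef_pos: [546.8, -75.4, 161.3]
tcp_rot: [-3.139, -0.001, 1.623]
ft_force: [1.7, -0.4, -4.5]
opening: 0.525
grip_force: 30.0
```

>>> steer_hand(plan=[{"trans": [0, 0, -30], "finger_gap": 0}, {"trans": [-35, 7, -34], "finger_gap": 0}, {"trans": [-70, 14, -34], "finger_gap": 0}, {"trans": [-105, 21, -34], "finger_gap": 0}, {"trans": [-135, 27, -34], "finger_gap": 0}])

```text
t: 9.35
eef_pos: [581.6, -210.8, 194.8]
tcp_rot: [-3.141, -0.0, 1.623]
ft_force: [0.7, 0.5, -3.9]
opening: 0.524
grip_force: 30.0
```

>>> steer_hand(plan=[{"trans": [-20, 2, 0], "finger_gap": 0}, {"trans": [-25.5, 2, 0], "finger_gap": 0}, {"trans": [-25.5, 2, 0], "finger_gap": 0}, {"trans": [-25.5, 2, 0], "finger_gap": 0}])

```text
t: 9.68
eef_pos: [584.4, -233.8, 194.2]
tcp_rot: [-3.14, -0.001, 1.622]
ft_force: [0.2, 0.2, -4.9]
opening: 0.528
grip_force: 30.0
```

```bash
python3 lean.py 585 -236 137 215 d
```

```text
scene 540 [[559.0, -254.0, 140.0], [591.0, -210.0, 179.0], [617.0, -205.0, 215.0]]
  plane 272 n [-0.032  0.999 -0.007] c [ 585.  -208.7  178.7]
  plane 103 n [-0.999 -0.054 -0.001] c [ 609.7 -229.   171.1]
  plane 58 n [-0.033  0.999 -0.003] c [ 576.9 -211.3  178.8]
side 1236 [[553.0, -260.0, 140.0], [578.0, -256.0, 179.0], [610.0, -211.0, 214.0]]
  plane 776 n [-0.05   0.999  0.   ] c [ 585.2 -257.2  178. ]
  plane 269 n [0.999 0.054 0.002] c [ 559.8 -235.9  168.6]
  plane 51 n [-0.587 -0.797 -0.141] c [ 593.9 -217.4  208.2]
```

>>> steer_hand(plan=[{"trans": [-2.5, 0, 30], "finger_gap": 0}, {"trans": [-2.5, 0, 60], "finger_gap": 0}, {"trans": [-2.5, 0, 90], "finger_gap": 0}, {"trans": [-2.5, 0, 108], "finger_gap": 0}, {"trans": [-2.5, 0, 117], "finger_gap": 0}])

```text
t: 10.2
eef_pos: [584.1, -235.2, 75.2]
tcp_rot: [-3.138, -0.002, 1.624]
ft_force: [0.1, 0.5, -4.0]
opening: 0.528
grip_force: 30.0
```

>>> steer_hand(plan=[{"trans": [0, 0, 2], "finger_gap": 0}, {"trans": [0, 0, 4], "finger_gap": 0}, {"trans": [0, 0, 6], "finger_gap": 0}, {"trans": [0, 0, 6], "finger_gap": 0}])

```text
t: 10.53
eef_pos: [585.5, -237.0, 72.6]
tcp_rot: [3.14, 0.001, 1.623]
ft_force: [0.0, -0.2, -4.4]
opening: 0.523
grip_force: 30.0
```

>>> steer_hand(plan=[{"trans": [0, 0, 2], "finger_gap": 0}, {"trans": [0, 0, 4], "finger_gap": 0}, {"trans": [0, 0, 4], "finger_gap": 0}])

```text
t: 10.78
eef_pos: [585.1, -237.0, 67.7]
tcp_rot: [3.141, 0.0, 1.623]
ft_force: [0.7, -0.7, -4.8]
opening: 0.527
grip_force: 30.0
```

>>> steer_hand(plan=[{"trans": [0, 0, 2], "finger_gap": 0}, {"trans": [0, 0, 2], "finger_gap": 0}, {"trans": [0, 0, 2], "finger_gap": 0}])

```text
t: 11.03
eef_pos: [585.1, -237.0, 67.6]
tcp_rot: [3.141, 0.001, 1.623]
ft_force: [-5.5, 2.6, 13.7]
opening: 0.524
grip_force: 30.0
```

>>> steer_hand(plan=[{"trans": [0, 0, 0.7], "finger_gap": 0}, {"trans": [0, 0, 0.7], "finger_gap": 0}])

```text
t: 11.2
eef_pos: [585.1, -237.0, 67.6]
tcp_rot: [3.14, 0.001, 1.623]
ft_force: [-8.3, 4.0, 21.7]
opening: 0.522
grip_force: 30.0
```

Seated, with 22 N upward. I'll release and lift clear.

>>> steer_hand(plan=[{"trans": [0, 0, -2], "finger_gap": 0.6}, {"trans": [0, 0, -2], "finger_gap": 0.6}, {"trans": [0, 0, -2], "finger_gap": 0.6}, {"trans": [0, 0, -2], "finger_gap": 0.6}])

```text
t: 11.53
eef_pos: [585.2, -237.0, 67.0]
tcp_rot: [3.141, 0.0, 1.623]
ft_force: [-0.8, -0.0, -0.5]
opening: 0.6
grip_force: 0.0
```

>>> steer_hand(plan=[{"trans": [0, 0, -15], "finger_gap": 0.6}, {"trans": [0, 0, -50], "finger_gap": 0.6}, {"trans": [0, 0, -90], "finger_gap": 0.6}, {"trans": [0, 0, -130], "finger_gap": 0.6}, {"trans": [0, 0, -150], "finger_gap": 0.85}])

```text
t: 11.95
eef_pos: [586.0, -237.4, 221.5]
tcp_rot: [3.137, 0.003, 1.623]
ft_force: [0.2, 0.2, 0.2]
opening: 0.63
grip_force: 0.0
```

```bash
python3 lean.py 585 -236 52 113 e
```

```text
scene 730 [[532.0, -282.0, 52.0], [583.0, -229.0, 90.0], [629.0, -185.0, 113.0]]
  plane 159 n [ 0.036 -0.999 -0.001] c [ 581.8 -212.2   86.4]
  plane 107 n [-0.009  0.007 -1.   ] c [ 576.4 -241.9  111.2]
  plane 104 n [-0.997 -0.074 -0.004] c [ 534.7 -238.3   82.5]
side 1463 [[531.0, -265.0, 52.0], [579.0, -253.0, 92.0], [611.0, -182.0, 113.0]]
  plane 562 n [-0.05   0.999 -0.004] c [ 580.5 -261.1   83.3]
  plane 272 n [ 0.998  0.06  -0.002] c [ 560.4 -237.4   82.8]
  plane 271 n [-0.002  0.005  1.   ] c [ 579.7 -233.3  111.9]
```

>>> steer_hand(plan=[{"trans": [38, 0, 0], "rz": -0.12, "finger_gap": 0.85}, {"trans": [76, 0, 0], "rz": -0.24, "finger_gap": 0.85}, {"trans": [114, 0, 0], "rz": -0.36, "finger_gap": 0.85}, {"trans": [152, 0, 0], "rz": -0.48, "finger_gap": 0.85}, {"trans": [190, 0, 0], "rz": -0.6, "finger_gap": 0.85}])

```text
t: 12.47
eef_pos: [574.4, -45.6, 215.6]
tcp_rot: [-3.141, -0.001, 2.228]
ft_force: [1.4, -0.3, 0.1]
opening: 0.848
grip_force: 0.0
```

>>> steer_hand(plan=[{"trans": [33.8, 18.3, 0], "rz": -0.12, "finger_gap": 0.85}, {"trans": [67.6, 36.6, 0], "rz": -0.24, "finger_gap": 0.85}, {"trans": [101.4, 54.9, 0], "rz": -0.36, "finger_gap": 0.85}, {"trans": [135.2, 73.2, 0], "rz": -0.48, "finger_gap": 0.85}, {"trans": [169, 91.5, 0], "rz": -0.6, "finger_gap": 0.85}])

```text
t: 12.88
eef_pos: [544.4, 144.4, 215.7]
tcp_rot: [-3.141, -0.002, 2.829]
ft_force: [0.4, 0.5, 0.7]
opening: 0.85
grip_force: 0.0
```

>>> steer_hand(plan=[{"trans": [17, 33, 0], "rz": -0.12, "finger_gap": 0.85}, {"trans": [34, 66, 0], "rz": -0.24, "finger_gap": 0.85}, {"trans": [51, 99, 0], "rz": -0.318, "finger_gap": 0.85}, {"trans": [68, 132, 0], "rz": -0.318, "finger_gap": 0.85}, {"trans": [85, 165, 0], "rz": -0.318, "finger_gap": 0.85}])

```text
t: 13.3
eef_pos: [515.4, 327.6, 215.6]
tcp_rot: [-3.141, -0.002, 3.141]
ft_force: [0.5, -0.2, -0.4]
opening: 0.848
grip_force: 0.0
```

>>> steer_hand(plan=[{"finger_gap": 0.85}, {"finger_gap": 0.85}, {"finger_gap": 0.85}])

```text
t: 13.55
eef_pos: [516.0, 325.6, 215.8]
tcp_rot: [-3.141, -0.002, 3.141]
ft_force: [-0.4, -0.2, -1.2]
opening: 0.852
grip_force: 0.0
```

>>> steer_hand(plan=[{"trans": [0, 3, 30], "finger_gap": 0.85}, {"trans": [0, 3, 60], "finger_gap": 0.85}, {"trans": [0, 3, 90], "finger_gap": 0.85}, {"trans": [0, 3, 110], "finger_gap": 0.85}, {"trans": [0, 3, 120], "finger_gap": 0.85}])

```text
t: 13.97
eef_pos: [515.7, 326.9, 94.0]
tcp_rot: [-3.14, -0.004, 3.139]
ft_force: [0.5, -0.6, 0.9]
opening: 0.85
grip_force: 0.0
```

>>> steer_hand(plan=[{"finger_gap": 0}, {"finger_gap": 0}, {"finger_gap": 0}, {"finger_gap": 0}, {"finger_gap": 0}])

```text
t: 14.38
eef_pos: [516.8, 329.1, 98.2]
tcp_rot: [3.141, 0.002, 3.141]
ft_force: [0.2, 0.8, -0.6]
opening: 0.557
grip_force: 0.0
```

>>> steer_hand(plan=[{"finger_gap": 0}, {"finger_gap": 0}, {"finger_gap": 0}, {"finger_gap": 0}])

```text
t: 14.72
eef_pos: [516.7, 329.1, 98.0]
tcp_rot: [3.141, 0.001, 3.141]
ft_force: [-0.2, -2.2, 6.8]
opening: 0.526
grip_force: 30.0
```

>>> steer_hand(plan=[{"trans": [0, 0, -12], "finger_gap": 0}, {"trans": [0, 0, -30], "finger_gap": 0}, {"trans": [0, 0, -60], "finger_gap": 0}, {"trans": [0, 0, -100], "finger_gap": 0}, {"trans": [0, 0, -122], "finger_gap": 0}])

```text
t: 15.13
eef_pos: [516.6, 329.3, 223.3]
tcp_rot: [3.14, 0.003, 3.141]
ft_force: [-0.0, 0.1, -3.0]
opening: 0.529
grip_force: 29.9
```

>>> steer_hand(plan=[{"trans": [-3, -39, 0], "rz": 0.12, "finger_gap": 0}, {"trans": [-6, -78, 0], "rz": 0.24, "finger_gap": 0}, {"trans": [-9, -117, 0], "rz": 0.36, "finger_gap": 0}, {"trans": [-12, -156, 0], "rz": 0.48, "finger_gap": 0}, {"trans": [-15, -195, 0], "rz": 0.6, "finger_gap": 0}])

```text
t: 15.55
eef_pos: [530.6, 132.4, 219.7]
tcp_rot: [3.141, 0.0, 2.536]
ft_force: [0.5, -1.1, -2.7]
opening: 0.525
grip_force: 29.9
```

>>> steer_hand(plan=[{"trans": [-20, -25, 0], "rz": 0.12, "finger_gap": 0}, {"trans": [-40, -50, 0], "rz": 0.24, "finger_gap": 0}, {"trans": [-60, -75, 0], "rz": 0.36, "finger_gap": 0}, {"trans": [-80, -100, 0], "rz": 0.48, "finger_gap": 0}, {"trans": [-99, -123, 0], "rz": 0.6, "finger_gap": 0}])

```text
t: 15.97
eef_pos: [542.9, -25.1, 219.6]
tcp_rot: [3.142, -0.0, 1.935]
ft_force: [0.6, 0.5, -2.2]
opening: 0.528
grip_force: 29.9
```

>>> steer_hand(plan=[{"rz": 0.12, "finger_gap": 0}, {"rz": 0.24, "finger_gap": 0}, {"rz": 0.318, "finger_gap": 0}, {"rz": 0.318, "finger_gap": 0}])

```text
t: 16.3
eef_pos: [543.1, -23.6, 219.5]
tcp_rot: [-3.142, -0.0, 1.619]
ft_force: [-1.1, 0.2, -2.5]
opening: 0.53
grip_force: 29.9
```

```bash
python3 lean.py 545 -15 140 208 f
```

```text
scene 169 [[521.0, -74.0, 166.0], [569.0, -44.0, 193.0], [572.0, -15.0, 208.0]]
  plane 100 n [-0.999 -0.047 -0.005] c [569.5 -45.3 191. ]
  plane 33 n [-0.968 -0.195  0.156] c [527.1 -51.9 194.9]
side 244 [[518.0, -75.0, 170.0], [528.0, -70.0, 202.0], [569.0, -21.0, 208.0]]
  plane 109 n [0.999 0.045 0.002] c [519.3 -48.9 192.3]
  plane 93 n [-0.032  0.948 -0.315] c [547.7 -72.6 202.8]
```

>>> steer_hand(plan=[{"trans": [-12, 0, 38], "finger_gap": 0}, {"trans": [-12, 0, 76], "finger_gap": 0}, {"trans": [-12, 0, 114], "finger_gap": 0}, {"trans": [-12, 0, 140], "finger_gap": 0}, {"trans": [-12, 0, 156], "finger_gap": 0}])

```text
t: 16.82
eef_pos: [542.8, -35.1, 60.3]
tcp_rot: [-3.138, -0.001, 1.626]
ft_force: [0.0, -0.5, -2.9]
opening: 0.527
grip_force: 29.9
```

>>> steer_hand(plan=[{"finger_gap": 0}, {"trans": [-4, 0, 0], "finger_gap": 0}, {"trans": [-7, 0, 0], "finger_gap": 0}, {"trans": [-7, 0, 0], "finger_gap": 0}])

```text
t: 17.15
eef_pos: [545.2, -43.1, 64.4]
tcp_rot: [3.139, 0.001, 1.623]
ft_force: [-0.6, -0.3, -3.2]
opening: 0.525
grip_force: 29.9
```

>>> steer_hand(plan=[{"trans": [-3, 0, 1], "finger_gap": 0}, {"trans": [-6, 0, -3], "finger_gap": 0}, {"trans": [-9, 0, -8], "finger_gap": 0}, {"trans": [-13, 0, -12], "finger_gap": 0}, {"trans": [-17, 0, -15], "finger_gap": 0}])

```text
t: 17.57
eef_pos: [544.6, -58.8, 78.4]
tcp_rot: [-3.141, -0.002, 1.623]
ft_force: [-0.5, 7.1, -7.9]
opening: 0.525
grip_force: 30.0
```

>>> steer_hand(plan=[{"trans": [-4, 0, -3], "finger_gap": 0}, {"trans": [-9, 0, -5], "finger_gap": 0}, {"trans": [-14, 0, -7], "finger_gap": 0}, {"trans": [-19, 0, -9], "finger_gap": 0}, {"trans": [-22, 0, -10], "finger_gap": 0}])

```text
t: 17.98
eef_pos: [545.7, -80.9, 88.3]
tcp_rot: [-3.14, -0.002, 1.622]
ft_force: [-0.0, 8.1, -7.8]
opening: 0.525
grip_force: 30.0
```

```bash
python3 lean.py 546 -79 15 78 g
```

```text
scene 426 [[522.0, -127.0, 18.0], [572.0, -102.0, 51.0], [601.0, -47.0, 77.0]]
  plane 103 n [-0.045  0.975 -0.219] c [546.8 -51.9  55.4]
  plane 102 n [-0.998 -0.067  0.02 ] c [571.8 -83.9  54.5]
  plane 60 n [-0.07   0.994  0.086] c [ 586.5 -103.7   34.2]
side 907 [[492.0, -138.0, 16.0], [528.0, -116.0, 50.0], [582.0, -57.0, 78.0]]
  plane 221 n [ 0.01 -0.03 -1.  ] c [ 526.5 -114.1   50.4]
  plane 195 n [ 0.082 -0.997 -0.008] c [ 516.6 -121.2   33. ]
  plane 149 n [ 0.089 -0.968  0.235] c [ 539.7 -100.1   64.1]
```

Same state as before: about 13° lean. I'll set it down on the table in the same way.

>>> steer_hand(plan=[{"trans": [5, 0, 0], "finger_gap": 0}, {"trans": [5, 0, 10], "finger_gap": 0}, {"trans": [5, 0, 20], "finger_gap": 0}, {"trans": [5, 0, 24], "finger_gap": 0}, {"trans": [5, 0, 24], "finger_gap": 0}])

```text
t: 18.5
eef_pos: [545.4, -76.3, 62.5]
tcp_rot: [-3.139, -0.001, 1.623]
ft_force: [-0.0, -0.5, -3.4]
opening: 0.524
grip_force: 30.0
```

>>> steer_hand(plan=[{"trans": [0, 0, 3], "finger_gap": 0}, {"trans": [0, 0, 5], "finger_gap": 0}, {"trans": [0, 0, 5], "finger_gap": 0}])

```text
t: 18.75
eef_pos: [546.0, -76.4, 58.6]
tcp_rot: [-3.141, -0.0, 1.623]
ft_force: [-0.7, 0.7, -3.2]
opening: 0.527
grip_force: 30.0
```

>>> steer_hand(plan=[{"trans": [0, 0, 3], "finger_gap": 0}, {"trans": [0, 0, 5], "finger_gap": 0}, {"trans": [0, 0, 5], "finger_gap": 0}])

```text
t: 19.0
eef_pos: [546.5, -77.0, 55.4]
tcp_rot: [3.14, 0.001, 1.623]
ft_force: [-3.6, -4.3, 16.2]
opening: 0.524
grip_force: 30.0
```

>>> steer_hand(plan=[{"trans": [0, 0, -1], "finger_gap": 0}, {"trans": [0, 0, -1], "finger_gap": 0}, {"trans": [0, 0, -1], "finger_gap": 0.62}, {"trans": [0, 0, -1], "finger_gap": 0.62}, {"trans": [0, 0, -1], "finger_gap": 0.62}])

```text
t: 19.42
eef_pos: [546.1, -76.3, 54.8]
tcp_rot: [-3.142, -0.0, 1.623]
ft_force: [-0.1, 0.3, 0.4]
opening: 0.613
grip_force: 0.0
```

>>> steer_hand(plan=[{"trans": [0, 0, -1], "finger_gap": 0.68}, {"trans": [0, 0, -1], "finger_gap": 0.68}, {"trans": [0, 0, -1], "finger_gap": 0.68}, {"trans": [0, 0, -1], "finger_gap": 0.68}])

```text
t: 19.75
eef_pos: [546.1, -76.4, 55.9]
tcp_rot: [3.142, -0.0, 1.623]
ft_force: [-0.6, 1.1, 0.4]
opening: 0.68
grip_force: 0.0
```

```bash
python3 lean.py 546 -70 8 110 i
```

```text
scene 854 [[508.0, -124.0, 9.0], [553.0, -60.0, 69.0], [597.0, -49.0, 107.0]]
  plane 257 n [-0.036  0.999 -0.015] c [546.7 -51.7  58.4]
  plane 81 n [-1.    -0.    -0.007] c [571.  -63.1  58.7]
  plane 68 n [-0.109  0.993  0.043] c [544.8 -52.   55.8]
side 1710 [[493.0, -130.0, 10.0], [533.0, -100.0, 69.0], [586.0, -55.0, 107.0]]
  plane 283 n [-0.042  0.998 -0.04 ] c [ 543.7 -100.4   76.6]
  plane 218 n [ 0.25  -0.942  0.224] c [ 530.1 -109.9   54.6]
  plane 158 n [-0.003  0.999 -0.043] c [ 516.6 -120.9   32.9]
```

>>> steer_hand(plan=[{"finger_gap": 0.4}, {"finger_gap": 0}, {"finger_gap": 0}, {"finger_gap": 0}, {"finger_gap": 0}])

```text
t: 20.27
eef_pos: [546.1, -76.4, 55.9]
tcp_rot: [3.142, -0.0, 1.623]
ft_force: [0.2, -0.1, 0.0]
opening: 0.525
grip_force: 30.0
```

>>> steer_hand(plan=[{"finger_gap": 0}, {"trans": [0, 0, -5], "finger_gap": 0}, {"trans": [0, 0, -35], "finger_gap": 0}, {"trans": [0, 0, -70], "finger_gap": 0}, {"trans": [0, 0, -105], "finger_gap": 0}])

```text
t: 20.68
eef_pos: [545.4, -76.2, 161.9]
tcp_rot: [-3.139, -0.001, 1.623]
ft_force: [0.6, -0.6, -1.4]
opening: 0.524
grip_force: 30.0
```

>>> steer_hand(plan=[{"trans": [0, 0, -30], "finger_gap": 0}, {"trans": [-30, -20, -34], "finger_gap": 0}, {"trans": [-60, -40, -34], "finger_gap": 0}, {"trans": [-74, -46, -34], "finger_gap": 0}, {"trans": [-74, -46, -34], "finger_gap": 0}])

```text
t: 21.1
eef_pos: [502.6, -154.9, 195.4]
tcp_rot: [-3.142, 0.0, 1.62]
ft_force: [0.7, 0.7, -3.3]
opening: 0.528
grip_force: 30.0
```

```bash
python3 lean.py 504 -152 137 215 j
```

```text
scene 552 [[478.0, -175.0, 140.0], [512.0, -131.0, 179.0], [536.0, -127.0, 214.0]]
  plane 257 n [-0.049  0.999 -0.006] c [ 502.8 -130.2  177.7]
  plane 134 n [-0.998 -0.057  0.   ] c [ 528.2 -150.6  170.9]
  plane 57 n [-0.052  0.999 -0.007] c [ 502.6 -128.1  176.1]
side 1103 [[473.0, -180.0, 141.0], [500.0, -177.0, 180.0], [529.0, -133.0, 214.0]]
  plane 761 n [ 0.058 -0.998 -0.001] c [ 504.6 -177.8  178.9]
  plane 162 n [-0.998 -0.057 -0.01 ] c [ 478.7 -158.4  170.8]
  plane 55 n [ 0.054 -0.999 -0.   ] c [ 503.6 -175.9  176.4]
```

>>> steer_hand(plan=[{"trans": [0.5, 0.7, 30], "finger_gap": 0}, {"trans": [0.5, 0.7, 60], "finger_gap": 0}, {"trans": [0.5, 0.7, 90], "finger_gap": 0}, {"trans": [0.5, 0.7, 108], "finger_gap": 0}, {"trans": [0.5, 0.7, 117], "finger_gap": 0}])

```text
t: 21.62
eef_pos: [504.0, -150.7, 75.5]
tcp_rot: [-3.138, -0.002, 1.624]
ft_force: [0.0, -0.0, -2.7]
opening: 0.523
grip_force: 30.0
```

>>> steer_hand(plan=[{"trans": [0, 0, 2], "finger_gap": 0}, {"trans": [0, 0, 4], "finger_gap": 0}, {"trans": [0, 0, 6], "finger_gap": 0}, {"trans": [0, 0, 6], "finger_gap": 0}])

```text
t: 21.95
eef_pos: [505.1, -152.1, 72.7]
tcp_rot: [3.14, 0.001, 1.623]
ft_force: [-0.7, 0.1, -2.2]
opening: 0.525
grip_force: 30.0
```

>>> steer_hand(plan=[{"trans": [0, 0, 2], "finger_gap": 0}, {"trans": [0, 0, 4], "finger_gap": 0}, {"trans": [0, 0, 4], "finger_gap": 0}])

```text
t: 22.2
eef_pos: [504.6, -152.2, 68.0]
tcp_rot: [3.141, 0.0, 1.623]
ft_force: [-0.4, -0.4, -2.4]
opening: 0.523
grip_force: 30.0
```

>>> steer_hand(plan=[{"trans": [0, 0, 1], "finger_gap": 0}, {"trans": [0, 0, 2], "finger_gap": 0}, {"trans": [0, 0, 2], "finger_gap": 0}])

```text
t: 22.45
eef_pos: [504.8, -152.3, 67.8]
tcp_rot: [3.14, 0.001, 1.623]
ft_force: [-5.0, 1.7, 21.8]
opening: 0.528
grip_force: 30.0
```

Seated. I'll release, lift and locate the bar tab.

>>> steer_hand(plan=[{"trans": [0, 0, -1.5], "finger_gap": 0.6}, {"trans": [0, 0, -1.5], "finger_gap": 0.6}, {"trans": [0, 0, -1.5], "finger_gap": 0.6}, {"trans": [0, 0, -1.5], "finger_gap": 0.6}])

```text
t: 22.78
eef_pos: [504.7, -152.2, 67.4]
tcp_rot: [3.141, -0.0, 1.623]
ft_force: [-0.1, -0.7, -0.7]
opening: 0.601
grip_force: 0.0
```

>>> steer_hand(plan=[{"trans": [0, 0, -15], "finger_gap": 0.6}, {"trans": [0, 0, -50], "finger_gap": 0.6}, {"trans": [0, 0, -90], "finger_gap": 0.6}, {"trans": [0, 0, -130], "finger_gap": 0.4}, {"trans": [0, 0, -150], "finger_gap": 0}])

```text
t: 23.2
eef_pos: [505.5, -152.5, 221.6]
tcp_rot: [3.138, 0.002, 1.623]
ft_force: [-0.3, 0.0, 0.7]
opening: 0.512
grip_force: 0.0
```

```bash
python3 lean.py 504 -152 52 113 k; python3 - <<'E'
from h import *
for n in("scenek","sidek","scene0","side0"):
    im,P=load(n); 
    q=face(P,[380,-300,72],[478,-190,112]); print(n,len(q),'tab',np.percentile(q,[2,50,98],axis=0).round(1).tolist() if len(q) else '')
    q=face(P,[380,-390,62],[478,-100,72]); print('bar',len(q),np.percentile(q,[2,50,98],axis=0).round(1).tolist())
im,_=load("sidek"); cv2.imwrite('pics/sidek.png',cv2.resize(im[180:380,150:400,::-1],None,fx=2,fy=2))
E
```

```text
scene 696 [[458.0, -190.0, 52.0], [510.0, -132.0, 89.0], [558.0, -105.0, 113.0]]
  plane 153 n [-0.049  0.999 -0.02 ] c [ 511.3 -128.    87.3]
  plane 111 n [1.    0.015 0.013] c [ 530.7 -157.3   84.6]
  plane 77 n [ 0.039  0.019 -0.999] c [ 515.  -152.8  110.6]
side 1495 [[456.0, -191.0, 52.0], [508.0, -162.0, 91.0], [558.0, -108.0, 113.0]]
  plane 443 n [-0.052  0.998 -0.019] c [ 508.9 -176.2   87. ]
  plane 253 n [-0.001  0.     1.   ] c [ 511.7 -148.7  111.9]
  plane 201 n [0.998 0.07  0.002] c [ 554.  -150.7   82.2]
scenek 132 tab [[419.2, -267.0, 73.2], [427.5, -238.3, 94.7], [430.2, -218.5, 108.7]]
bar 219 [[413.2, -333.4, 62.3], [423.5, -201.5, 67.4], [434.1, -112.2, 71.3]]
sidek 275 tab [[417.1, -271.7, 73.4], [422.0, -255.3, 104.4], [428.6, -223.4, 108.2]]
bar 622 [[412.5, -366.7, 64.0], [423.6, -287.0, 68.2], [433.1, -117.8, 71.0]]
scene0 140 tab [[418.0, -267.5, 72.8], [427.3, -241.7, 95.4], [430.9, -219.6, 108.8]]
bar 259 [[413.2, -375.8, 62.3], [424.7, -218.3, 67.4], [436.1, -112.7, 71.0]]
side0 276 tab [[417.0, -271.4, 73.5], [421.9, -255.0, 104.7], [428.5, -223.2, 108.2]]
bar 629 [[412.4, -365.9, 63.2], [423.5, -286.6, 68.2], [433.1, -118.5, 71.2]]
```

View pics/sidek.png

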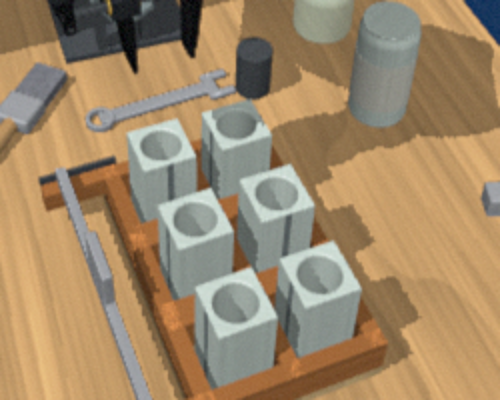

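All six housings stand in the tray, and the tab at (97,262) in the crop is at about (423.5, -245). I'll go behind it with the fingers shut.

>>> steer_hand(plan=[{"trans": [-22, -30, 0], "finger_gap": 0}, {"trans": [-44, -60, 0], "finger_gap": 0}, {"trans": [-66, -90, 0], "finger_gap": 0}, {"trans": [-88, -120, 0], "finger_gap": 0}, {"trans": [-88, -120, 0], "finger_gap": 0}])

```text
t: 23.72
eef_pos: [385.6, -248.6, 216.3]
tcp_rot: [-3.139, -0.001, 1.619]
ft_force: [-0.6, 0.3, 0.1]
opening: 0.083
grip_force: 0.0
```

>>> steer_hand(plan=[{"trans": [0, 0, 35], "finger_gap": 0}, {"trans": [0, 0, 70], "finger_gap": 0}, {"trans": [0, 0, 105], "finger_gap": 0}, {"trans": [0, 0, 130], "finger_gap": 0}, {"trans": [0, 0, 138], "finger_gap": 0}])

```text
t: 24.13
eef_pos: [388.1, -244.9, 75.6]
tcp_rot: [-3.137, -0.004, 1.623]
ft_force: [0.0, 0.6, -0.2]
opening: 0.004
grip_force: 0.0
```

>>> steer_hand(plan=[{"finger_gap": 0}, {"trans": [0, 3, 0], "finger_gap": 0}, {"trans": [0, 6, 0], "finger_gap": 0}])

```text
t: 24.38
eef_pos: [396.2, -246.3, 80.5]
tcp_rot: [3.14, 0.001, 1.623]
ft_force: [-0.3, -0.1, 0.2]
opening: 0.005
grip_force: 0.0
```

>>> steer_hand(plan=[{"trans": [0, 4, 0], "finger_gap": 0}, {"trans": [0, 8, 0], "finger_gap": 0}, {"trans": [0, 12, 0], "finger_gap": 0}, {"trans": [0, 16, 0], "finger_gap": 0}])

```text
t: 24.72
eef_pos: [411.8, -245.1, 80.0]
tcp_rot: [3.141, 0.0, 1.623]
ft_force: [-4.3, -1.5, 3.2]
opening: 0.004
grip_force: 1.9
```

>>> steer_hand(plan=[{"trans": [0, 4, 0], "finger_gap": 0}, {"trans": [0, 8, 0], "finger_gap": 0}, {"trans": [0, 12, 0], "finger_gap": 0}, {"trans": [0, 16, 0], "finger_gap": 0}, {"trans": [0, 20, 0], "finger_gap": 0}])

```text
t: 25.13
eef_pos: [431.6, -243.9, 79.4]
tcp_rot: [-3.141, -0.0, 1.623]
ft_force: [-3.5, 0.3, 3.9]
opening: 0.004
grip_force: 1.9
```

>>> steer_hand(plan=[{"trans": [0, 2, 0], "finger_gap": 0}, {"trans": [0, 4, 0], "finger_gap": 0}, {"trans": [0, 6, 0], "finger_gap": 0}, {"trans": [0, 8, 0], "finger_gap": 0}])

```text
t: 25.47
eef_pos: [439.4, -243.6, 79.3]
tcp_rot: [-3.141, -0.0, 1.623]
ft_force: [-3.3, 0.4, 2.7]
opening: 0.006
grip_force: 1.7
```

>>> steer_hand(plan=[{"trans": [0, 1, 0], "finger_gap": 0}, {"trans": [0, 2, 0], "finger_gap": 0}, {"trans": [0, 3, 0], "finger_gap": 0}])

```text
t: 25.72
eef_pos: [442.3, -243.4, 79.3]
tcp_rot: [-3.141, -0.0, 1.623]
ft_force: [-3.5, 0.8, 2.4]
opening: 0.007
grip_force: 1.7
```

>>> steer_hand(plan=[{"trans": [0, 1, 0], "finger_gap": 0}, {"trans": [0, 2, 0], "finger_gap": 0}, {"trans": [0, 3, 0], "finger_gap": 0}])

```text
t: 25.97
eef_pos: [445.3, -243.2, 79.4]
tcp_rot: [-3.141, -0.0, 1.623]
ft_force: [-3.2, 1.1, 2.2]
opening: 0.003
grip_force: 1.7
```

>>> steer_hand(plan=[{"trans": [0, 1, 0], "finger_gap": 0}, {"trans": [0, 2, 0], "finger_gap": 0}, {"trans": [0, 3, 0], "finger_gap": 0}])

```text
t: 26.22
eef_pos: [448.3, -243.1, 79.3]
tcp_rot: [-3.141, -0.0, 1.623]
ft_force: [-3.3, 2.9, 2.3]
opening: 0.003
grip_force: 1.6
```

>>> steer_hand(plan=[{"trans": [0, 1, 0], "finger_gap": 0}, {"trans": [0, 2, 0], "finger_gap": 0}, {"trans": [0, 3, 0], "finger_gap": 0}])

```text
t: 26.47
eef_pos: [451.3, -242.9, 79.4]
tcp_rot: [-3.141, -0.0, 1.623]
ft_force: [-3.1, 2.9, 2.1]
opening: 0.0
grip_force: 1.6
```

>>> steer_hand(plan=[{"trans": [0, 0.7, 0], "finger_gap": 0}, {"trans": [0, 1.4, 0], "finger_gap": 0}, {"trans": [0, 2, 0], "finger_gap": 0}])

```text
t: 26.72
eef_pos: [453.3, -242.8, 79.3]
tcp_rot: [-3.141, -0.0, 1.623]
ft_force: [-4.1, 3.7, 1.2]
opening: 0.005
grip_force: 1.6
```

>>> steer_hand(plan=[{"trans": [0, 0.5, 0], "finger_gap": 0}, {"trans": [0, 1, 0], "finger_gap": 0}, {"trans": [0, 1.5, 0], "finger_gap": 0}])

```text
t: 26.97
eef_pos: [454.8, -242.8, 79.4]
tcp_rot: [-3.141, -0.0, 1.623]
ft_force: [-3.3, 2.6, 0.5]
opening: 0.005
grip_force: 1.6
```

>>> steer_hand(plan=[{"trans": [0, 0.5, 0], "finger_gap": 0}, {"trans": [0, 1, 0], "finger_gap": 0}, {"trans": [0, 1.5, 0], "finger_gap": 0}])

```text
t: 27.22
eef_pos: [455.1, -242.6, 79.3]
tcp_rot: [-3.139, -0.001, 1.623]
ft_force: [-14.8, -2.0, 6.8]
opening: 0.001
grip_force: 7.4
```

The force jumped to 15 N with no further travel, so that's the stop. I'll confirm slightly, hold briefly, back off, raise and check.

>>> steer_hand(plan=[{"trans": [0, 0.6, 0], "finger_gap": 0}, {"trans": [0, 0.6, 0], "finger_gap": 0}, {"trans": [0, 0.6, 0], "finger_gap": 0}])

```text
t: 27.47
eef_pos: [455.1, -242.6, 79.3]
tcp_rot: [-3.138, -0.001, 1.623]
ft_force: [-15.8, -1.2, 7.4]
opening: 0.004
grip_force: 8.0
```

>>> steer_hand(plan=[{"trans": [0, -8, 0], "finger_gap": 0}, {"trans": [0, -20, 0], "finger_gap": 0}, {"trans": [0, -20, -30], "finger_gap": 0}, {"trans": [0, -20, -65], "finger_gap": 0}, {"trans": [0, -20, -100], "finger_gap": 0}])

```text
t: 27.88
eef_pos: [436.3, -243.9, 180.4]
tcp_rot: [-3.141, -0.0, 1.622]
ft_force: [1.4, 0.7, 0.7]
opening: 0.006
grip_force: 0.0
```

>>> steer_hand(plan=[{"trans": [0, -30, -30], "finger_gap": 0}, {"trans": [0, -30, -40], "finger_gap": 0}, {"trans": [0, -30, -40], "finger_gap": 0}])

```text
t: 28.13
eef_pos: [406.9, -246.2, 222.2]
tcp_rot: [3.137, 0.004, 1.622]
ft_force: [0.5, 0.3, 0.6]
opening: 0.006
grip_force: 0.0
```

```bash
python3 - <<'E'
from h import *
for n in("scene","side"):
    im,P=snap(n,n+"z")
    q=face(P,[400,-300,75],[485,-190,107]); q=q[q[:,0]<482]; print(n,'tab',len(q),np.percentile(q,[2,50,98],axis=0).round(1).tolist())
    z=P[...,2]; m=(abs(z-112)<3).astype(np.uint8); k,l,s,c=cv2.connectedComponentsWithStats(m)
    for j in range(1,k):
        p=P[l==j]
        if s[j,4]>100 and p[:,1].mean()<-100 and p[:,1].mean()>-350: print(p.mean(0).round(1))
    x,y=P[...,0],P[...,1]; q=P[(x>420)&(x<680)&(abs(y-143)<40)&(z>85)]; print('short',np.percentile(q,[2,50,98],axis=0).round(1).tolist())
cv2.imwrite('pics/z.png',cv2.resize(im[60:380,130:400,::-1],None,fx=1.8,fy=1.8))
E
```

```text
scene tab 87 [[464.3, -264.9, 75.7], [472.7, -229.4, 97.6], [475.8, -216.6, 106.6]]
[ 514.3 -327.   111.8]
[ 588.9 -324.6  111.9]
[ 510.3 -240.6  111.7]
[ 586.3 -236.8  111.6]
[ 506.8 -150.4  111.5]
[ 580.  -148.3  111.7]
short [[499.8, 112.4, 85.7], [540.6, 147.6, 98.7], [562.4, 170.8, 119.3]]
side tab 241 [[462.9, -269.3, 76.2], [466.9, -251.7, 102.8], [473.9, -221.1, 106.6]]
[ 578.7 -150.3  112.3]
[ 504.3 -152.7  112.1]
[ 584.8 -237.4  112.2]
[ 509.  -241.5  112.2]
[ 587.8 -325.8  112.3]
[ 514.  -329.3  112.2]
short [[516.5, 117.4, 85.5], [536.7, 123.3, 102.3], [559.9, 166.5, 118.9]]
```

View pics/z.png

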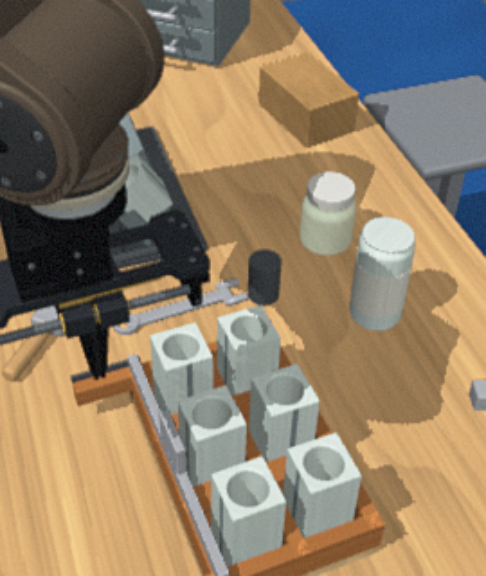

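All six housings are upright, their tops at 112 mm. The bar, at (170,450) in the crop, is up against its stop after about 45 mm of travel. The short piece and the bystanders haven't moved, and the arm is clear.

```bash
python3 -c "
from cell import env, cam, telemetry, job_done
print(job_done())"
```

```text
the job is handed in; nothing more can be done
None
```

The job is handed in with no verdict returned: both spares stand upright in the two empty pockets, the bar was pushed about 45 mm until it met its stop at about 16 N, and the reject, loaded housings and bystanders show no visible movement.

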